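# Nest the last test sieve, clamp the stack and back the screw off a quarter turn

## Task

Get the small sieve shaker ready to run: nest the loose sieve onto the sieve that already stands in the shaker, fully home, then swing the clamp arm over the stack as far as its stop. Turn the knurled thumbscrew down until it seats, then back it off a quarter turn so that the sieves keep a little play, and finish still gripping the screw there so that a colleague can lock it. Leave the other things on the bench alone.

Things in the scene. Friction and masses are not known exactly. Their poses are not given: they have to be found in the camera images.
- shaker: sieve shaker, fixed: white housing 38 mm high with receiver pan, upright post and swing-over clamp arm. Origin on the axis of pan and stack, at bench height. Housing spans x -75 to +75, y -70 to +110 mm; post (16 mm thick, 146 mm high) at x 0, y +80 mm. Heights above bench: pan rim 66, lower sieve's rim 86, nested top sieve's rim 106 mm
- lower_sieve: the round steel sieve that already stands in the shaker's pan, loose, same size as the other. Origin on its axis at the underside of its skirt (59 mm above the bench), z up
- sieve: loose round steel sieve standing on the bench, open side up, 70 g, outside diameter 64, height 27 mm: 7 mm chamfered skirt (diameter 56) that drops into the 59 mm bore of the sieve below, then a 20 mm high wall 2.5 mm thick; mesh 9 mm above origin. Origin on its axis at the skirt's underside. Nested, its wall stands on the rim below, its origin 20 mm above that of lower_sieve
- swing_arm (a joint): angle of the clamp arm about the post, rad: 0 = over the stack, against its stop (the arm points from the post along the shaker's -y); positive = swung away, counter-clockwise seen from above (at 1.6 it points about along the shaker's +x). Friction 0.2 Nm holds it where it is left
- swing_arm_pivot (a point): point on the axis of the post, 160 mm above the bench (the post's cap ends at 146 mm)
- swing_arm_handle (a point): the upright black round handle on the end of the clamp arm, diameter 16 mm, 140 mm from the post's axis. It stands on the arm from 136 to 172 mm above the bench; this point is on its axis, 160 mm above the bench. The arm is a 22 mm wide bar, from 124 to 136 mm above the bench
- thumbscrew (a joint): angle of the thumbscrew, rad: 0 = seated (hard stop: its collar has met the arm; the cover disc then just touches the top sieve's rim); positive = backed off, counter-clockwise seen from above. Right-hand thread: rises 0.955 mm per rad. Friction 0.06 Nm; stays where left. Starts 2 to 2.8 rad backed off
- thumbscrew_head (a point): point on the screw's axis in its knurled steel head, 80 mm from the post's axis, 168 mm above the bench when seated. The head is an upright cylinder, diameter 32, from 18 mm below to 10 mm above this point; below it an 18 mm collar and the arm, whose top is 32 mm below this point when seated. The arm's handle is 60 mm away
- clamp_screw: the whole screw unit carried by the arm: thumbscrew and the round cover disc (diameter 63 mm) under the arm. Origin on the screw's axis, z up, 124 mm above the bench when seated; it moves up and down as the thumbscrew is turned
- timer: bystander: flat white timer, 66 x 66 x 20 mm, origin under its centre
- marker: bystander: marker pen lying down, 18 x 132 mm, origin under its centre
- sieve_brush: bystander: small cleaning brush lying down, 120 mm long along its x, origin under its middle
- tape_roll: bystander: roll of tape lying flat, 68 mm across, 18 mm high, origin under its centre
- tweezers: bystander: steel tweezers lying flat, 124 mm long along its y, origin under its centre

How it is judged:
By the outcome, as a careful person would: the job done as asked, in the order asked, and still so for the second after the job is handed in, while the arm keeps its last pose, push and grip.
It also fails if it takes over 64 s, if anything falls off the work surface, if the arm or the gripper's body presses on something with over 40 N, if the wrist force passes 120 N, or if a joint passes its speed limit or range.

## Robot

A 7-joint arm with a two-finger parallel gripper is mounted at the origin on a cart in front of the work surface, level with it; the furniture and walls round the work are solid. World frame = base frame: x ahead of the robot, y to its left, z up, the work surface at z = 0. Lengths are in m, angles in rad, forces in N, time in s.
With the tool pointing down it reaches from about 0.35 to 0.9 m from the base axis. Payload 8.1 kg.
Tool frame: the origin (TCP) lies at the very end of the fingers, on their centre line; the grasp point (between the pads) lies 19 mm behind it; z points along the fingers, y is the line along which they close (so a half turn about z gives the same grasp; the last joint's range is limited). The gripper opens to 85 mm and grips with 20 to 120 N. Pads are 22 mm wide; open, the fingers measure 114 mm over their backs; the gripper's body (76 mm by 85 mm) begins 54 mm behind the grasp point. The pads swing forward as they close: fully open they stand 13 mm farther back than shut.
Start: joints at [-1.311, 0.434, 0.025, 1.573, -0.012, 1.134, -0.075], TCP at [0.222, 0.584, 0.231] pointing down, gripper open.
Joint ranges: [-2.62, 2.62], [-0.44, 2.09], [-1.27, 1.32], [0.08, 2.57], [-1.32, 4.46], [0.12, 2], [-2.74, 2.74]. Speed limits (rad/s): [2.22, 2.22, 3.01, 3.01, 3.14, 3.14, 3.14].

## Interface

Orientations are given as [roll, pitch, yaw] about the fixed x, y, z axes, in that order (R = Rz(yaw) Ry(pitch) Rx(roll)).
In Python, from workcell import get_state, grab_frame, job_done gives the robot as it stands.
- The arm moves only by the tool carry_out, never from a script. Its argument "motion" is a list of rows, each a list of 5 numbers: the shift along the world's x, y, z in units of 40 mm (1.0 is 40 mm), then the turn about the world's z in units of 6 degrees (1.0 is 6 degrees), then the finger opening in mm, from 0 to 85.4. In form: [[x, y, z, roll, fingers], ...]. A call has 1 to 5 rows; each row shifts and turns the commanded pose from where the row before left it; what a row does not reach is not made up. A row lasts 1/10 s, in which the tool goes at most 50 mm and 8.59 degrees, less where a joint would pass 70% of its speed; a pose out of reach is approached as far as the arm can. A call is refused whole if a number of a shift passes 1 or a number of a turn 1, either way. A call with a gripper value outside its range is refused whole. The fingers move at their own pace and stop on an object; "grip_force" is the grip in N (left out, the last holds). Time passes only in rows, so rows that do not move let the fingers close. It gives the time, the measured TCP pose, the force, the opening and the grip force at its end, in the units of the state.
- get_state(): the state, without advancing time (a new reading comes with each control period).
- grab_frame(name): name is "scene" or "top"; returns a dict with "frame" (480x640x3 uint8, red, green, blue), "fx", "fy", "cx", "cy" (pixels), "pose" (4x4, takes a point from camera to world coordinates). Camera axes: x right, y down, z forward; pixel columns grow to the right and rows downward; lengths in m; the calibration is good to about 2 mm. A picture is of the moment at which its call begins. There is no depth.
- job_done(): hands the job in; it is judged then, once.
The state is a dict: "t": time; "joint_positions": joint angles; "dq": joint speeds; "tau": joint torques, N m; "position": TCP position; "tool_rot": TCP orientation; "ft_force": force on the tool from outside, world axes, zero at the start; "moment": the same for the moment, N m; "opening": opening from 0.0 (shut) to 1.0 (fully open); "grip_force": force on a finger pad.
Only numpy, scipy, OpenCV 4.12 (cv2) and the standard library are available. Lean on these libraries where they do the work, as an engineer would, in place of code of your own. Each camera call takes 0.05 s, during which the arm holds its last target. There are 200 camera calls.

## Working session

There is one attempt and no reset: what is moved stays moved. The work goes in short steps, Python scripts to look and compute and a tool call to move; the robot and the scene stay as the last step left them, time stands still between calls to the robot, and variables do not carry over. Pictures are saved under pics/ and viewed, at most 10 in all, crops included, and the job is handed in when it is done.

Besides the shell and the picture viewer there is one more tool, called after ">>>" as name(argument=value, ...) on one line, values as JSON. carry_out: Moves the arm, as the interface text tells. Its arguments: {"type":"object","properties":{"motion":{"type":"array","items":{"type":"array","items":{"type":"number"}}},"grip_force":{"type":"number"}},"required":["motion"]}

```bash
mkdir -p pics; ls
python3 - <<'E'
from workcell import get_state, grab_frame
import cv2
s=get_state(); print({k:s[k] for k in ("t","position","tool_rot","ft_force","opening","grip_force")})
for n in ("scene","top"):
    f=grab_frame(n); cv2.imwrite(f"pics/{n}0.png",f["frame"][...,::-1]); print(n,f["fx"],f["fy"],f["cx"],f["cy"],f["pose"])
E
```

```text
pics
{'t': 0.0, 'position': array([0.22170731, 0.58381757, 0.23052495]), 'tool_rot': array([-3.14001024e+00,  1.77713355e-04,  2.77869859e+00]), 'ft_force': array([-0.70158485,  0.25888923, -0.00920509]), 'opening': 1.0038912382085858, 'grip_force': 0.0}
scene 579.217296556771 579.217296556771 313.2888554888819 244.27074221873164 [[ 0.84907685 -0.2341303   0.47355201 -0.16716616]
 [-0.52824814 -0.36826484  0.76507183 -1.17551156]
 [-0.00473394 -0.89975775 -0.43636405  0.78850526]
 [ 0.          0.          0.          1.        ]]
top 435.04717770574484 435.04717770574484 317.945623276822 243.62813916767863 [[-0.0033443  -0.99421164  0.10738732  0.46738267]
 [-0.9999493   0.00230478 -0.00980272 -0.00425994]
 [ 0.00949847 -0.10741466 -0.99416893  1.0500832 ]
 [ 0.          0.          0.          1.        ]]
```

View pics/scene0.png

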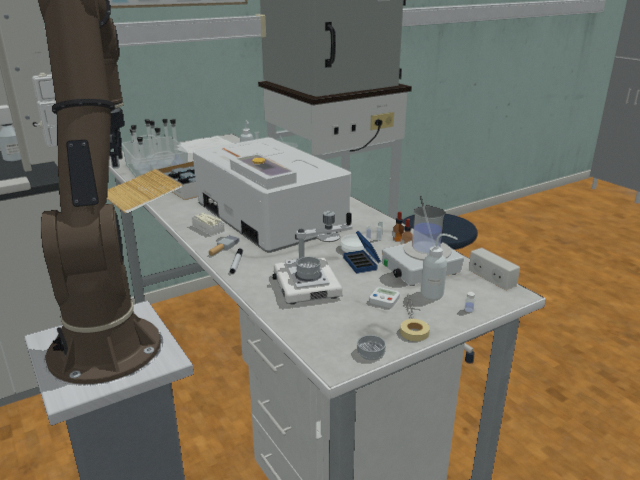

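View pics/top0.png

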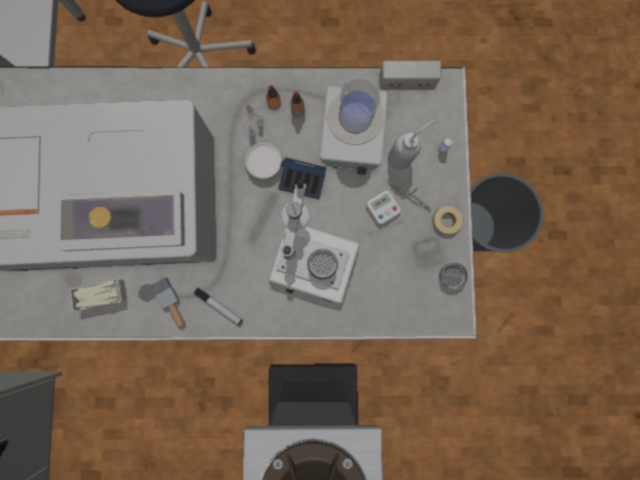

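The scene view shows the loose sieve at about (371,347) and the shaker at (308,270). The top view shows the loose sieve at about (453,277), the lower sieve at (322,265), the post at (288,252), the screw at (295,212) and the handle at (298,190). The arm is swung away, towards world +x. I'll enlarge both views to get exact pixel positions.

Run:
```python
import cv2, numpy as np
a=cv2.imread('pics/top0.png')[170:310,260:480]; b=cv2.imread('pics/scene0.png')[200:370,260:440]
cv2.imwrite('pics/topz.png',cv2.resize(a,None,fx=3.6,fy=3.6,interpolation=cv2.INTER_CUBIC))
cv2.imwrite('pics/scenez.png',cv2.resize(b,None,fx=3.5,fy=3.5,interpolation=cv2.INTER_CUBIC))
```

```text
(no output)
```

View pics/topz.png

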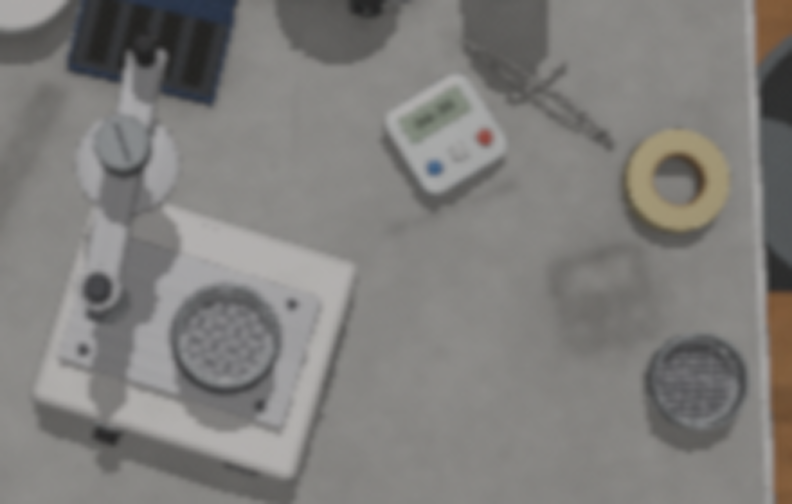

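View pics/scenez.png

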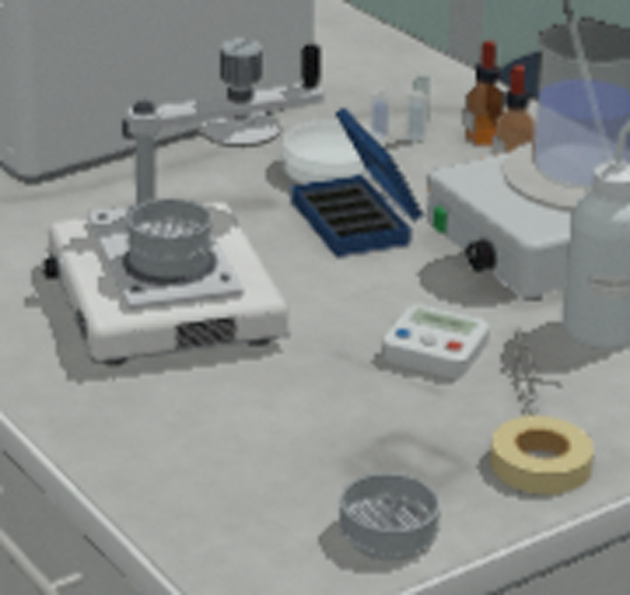

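The zoomed views give these pixels (top / scene):

| Item | Top | Scene |
|---|---|---|
| Loose sieve rim centre | (453,276) | (371,343) |
| Lower sieve rim centre | (322.5,263.6) | – |
| Post cap | (287,250) | (301,231) |
| Screw head top | (294,210) | (329,213) |
| Handle top | (300.6,183) | (349,214) |

I'll now refine the circles and cast rays.

```bash
cat > h.py <<'E'
import numpy as np, cv2
from workcell import get_state, grab_frame
def ray(f,u,v):
    d=f["pose"][:3,:3]@np.array([(u-f["cx"])/f["fx"],(v-f["cy"])/f["fy"],1.]); return f["pose"][:3,3],d
def onz(f,u,v,z):
    o,d=ray(f,u,v); return (o+d*(z-o[2])/d[2])[:3]
def proj(f,p):
    c=f["pose"][:3,:3].T@(np.asarray(p)-f["pose"][:3,3]); return f["fx"]*c[0]/c[2]+f["cx"],f["fy"]*c[1]/c[2]+f["cy"]
def tri(fa,ua,fb,ub):
    (o1,d1),(o2,d2)=ray(fa,*ua),ray(fb,*ub); d1=d1/np.linalg.norm(d1);d2=d2/np.linalg.norm(d2)
    t=np.linalg.lstsq(np.c_[d1,-d2],o2-o1,rcond=None)[0]; a,b=o1+d1*t[0],o2+d2*t[1]
    return (a+b)/2,np.linalg.norm(a-b)
def st():
    s=get_state(); print({k:np.round(s[k],4) for k in ("t","position","tool_rot","joint_positions","ft_force","moment","opening","grip_force")})
E
python3 - <<'E'
from h import *
np.set_printoptions(precision=4,suppress=True)
T=grab_frame("top");S=grab_frame("scene")
z=lambda x,y:(260+(x+.5)/3.6-.5,170+(y+.5)/3.6-.5); zs=lambda x,y:(260+(x+.5)/3.5-.5,200+(y+.5)/3.5-.5)
g=cv2.cvtColor(T["frame"],cv2.COLOR_RGB2GRAY)
for n,(x,y),h,r in (("sieve",(696,381),.027,64),("lower",(225,337),.086,64)):
    u,v=map(int,z(x,y)); c=cv2.resize(g[v-25:v+25,u-25:u+25],None,fx=8,fy=8,interpolation=cv2.INTER_CUBIC)
    R=.032*T["fx"]/(1.045-h)*8
    C=cv2.HoughCircles(c,cv2.HOUGH_GRADIENT_ALT,1.5,40,param1=150,param2=.5,minRadius=int(R*.85),maxRadius=int(R*1.15))
    print(n,R, None if C is None else [(onz(T,u-25+(a+.5)/8-.5,v-25+(b+.5)/8-.5,h),rr) for a,b,rr in C[0][:4]], "eye",onz(T,*z(x,y),h))
print("sieve scene",onz(S,*zs(389,505),.027), "lower scene",onz(S,*zs(169,222),.086))
for n,a,b,h in (("post",(98,289),(143,106),.146),("head",(122,141),(241,47),.180),("handle",(146,46),(311,48),.172)):
    print(n,onz(T,*z(*a),h),onz(S,*zs(*b),h),tri(T,z(*a),S,zs(*b)))
for p in ((355,268),(298,475),(35,395)): print("corner",onz(T,*z(*p),.036))
print("instr near edge",onz(T,200,262,.2),onz(S,277,240,.0),tri(T,(195,105),S,(350,172)),tri(T,(200,262),S,(265,210)))
E
```

```text
sieve 109.40282661362542 None eye [ 0.5018 -0.3319  0.027 ]
lower 116.13355317275358 None eye [ 0.5277 -0.0229  0.086 ]
sieve scene [ 0.499  -0.3398  0.027 ] lower scene [ 0.5241 -0.0316  0.086 ]
post [0.552  0.0517 0.146 ] [0.5477 0.0441 0.146 ] (array([0.5523, 0.052 , 0.1419]), np.float64(9.466751125922106e-05))
head [0.6325 0.0364 0.18  ] [0.6302 0.0336 0.18  ] (array([0.6326, 0.0367, 0.1784]), np.float64(0.0005862165700462822))
handle [0.6892 0.0232 0.172 ] [0.6858 0.0184 0.172 ] (array([0.6896, 0.0234, 0.1694]), np.float64(0.0004700516726962629))
corner [ 0.5756 -0.1088  0.036 ]
corner [ 0.442  -0.0704  0.036 ]
corner [0.4937 0.0988 0.036 ]
instr near edge [0.5237 0.2177 0.2   ] [0.6078 0.295  0.    ] (array([0.8431, 0.236 , 0.1996]), np.float64(0.00024263623089618367)) (array([0.532 , 0.2302, 0.1424]), np.float64(0.010215651119450816))
```

>>> carry_out(motion=[[0.494,-0.888,0.1,-0.57,85],[0.494,-0.888,0.1,-0.57,85],[0.494,-0.888,0.1,-0.57,85],[0.494,-0.888,0.1,-0.57,85]])

```text
t: 0.6
position: [0.3014, 0.4407, 0.2473]
tool_rot: [-3.141, -0.0, 2.538]
ft_force: [1.1, 0.4, 0.3]
opening: 0.996
grip_force: 0.0
```

>>> carry_out(motion=[[0.494,-0.888,0.1,-0.57,85],[0.494,-0.888,0.1,-0.57,85],[0.494,-0.888,0.1,-0.57,85],[0.494,-0.888,0.1,-0.57,85]])

```text
t: 1.0
position: [0.3804, 0.2986, 0.2635]
tool_rot: [3.141, -0.0, 2.299]
ft_force: [0.6, -0.5, 1.2]
opening: 0.998
grip_force: 0.0
```

>>> carry_out(motion=[[0.125,-0.938,0,-0.57,85],[0.125,-0.938,0,-0.57,85],[0.125,-0.938,0,-0.57,85],[0.125,-0.938,0,-0.57,85]])

```text
t: 1.4
position: [0.3998, 0.1485, 0.2634]
tool_rot: [3.141, -0.0, 2.06]
ft_force: [0.2, -0.2, 0.1]
opening: 0.993
grip_force: 0.0
```

>>> carry_out(motion=[[0.125,-0.938,0,-0.57,85],[0.125,-0.938,0,-0.57,85],[0.125,-0.938,0,-0.57,85],[0.125,-0.938,0,-0.57,85]])

```text
t: 1.8
position: [0.4197, -0.0015, 0.2634]
tool_rot: [3.141, -0.0, 1.821]
ft_force: [0.9, -0.8, -0.1]
opening: 0.995
grip_force: 0.0
```

>>> carry_out(motion=[[0.227,-0.925,0,-0.57,85],[0.227,-0.925,0,-0.57,85],[0.227,-0.925,0,-0.57,85],[0.227,-0.925,-0.2,-0.57,85],[0.227,-0.925,-0.4,-0.57,85]])

```text
t: 2.3
position: [0.4663, -0.1867, 0.24]
tool_rot: [3.139, 0.0, 1.523]
ft_force: [0.8, 0.2, 0.7]
opening: 0.996
grip_force: 0.0
```

>>> carry_out(motion=[[0.227,-0.925,-0.5,-0.57,85],[0.227,-0.925,-0.6,-0.57,85],[0.227,-0.925,-0.6,-0.57,85],[0.227,-0.925,-0.6,-0.57,85],[0,0,0,0,85]])

```text
t: 2.8
position: [0.4995, -0.3374, 0.1438]
tool_rot: [-3.137, 0.003, 1.279]
ft_force: [-0.6, 0.4, 0.7]
opening: 0.995
grip_force: 0.0
```

Run:
```python
from h import *
f=grab_frame("top"); g=grab_frame("scene"); st()
a=cv2.resize(f["frame"][220:330,400:510],None,fx=3.6,fy=3.6,interpolation=cv2.INTER_CUBIC)
b=cv2.resize(g["frame"][270:380,320:430],None,fx=3.6,fy=3.6,interpolation=cv2.INTER_CUBIC)
cv2.imwrite("pics/c1.png",np.hstack([a,b])[...,::-1])
s=get_state()["position"]; print("sieve est px",proj(f,(.5018,-.333,.027)),proj(g,(.5018,-.333,.027)),"tcp",proj(f,s),proj(g,s))
```

```text
{'t': np.float64(2.9), 'position': array([ 0.5008, -0.3336,  0.1463]), 'tool_rot': array([-3.1394e+00,  4.0000e-04,  1.2850e+00]), 'joint_positions': array([ 0.021 ,  0.5544,  0.7125,  1.7724, -0.4267,  0.9773,  0.6184]), 'ft_force': array([-0.945 , -0.1554, -0.5397]), 'moment': array([-0.0071, -0.0074, -0.0173]), 'opening': np.float64(0.9966), 'grip_force': np.float64(0.0)}
sieve est px (np.float64(453.4217502560849), np.float64(275.45613802140963)) (np.float64(369.95105083473334), np.float64(342.0009177073033)) tcp (np.float64(472.0332201949394), np.float64(273.9443633514437)) (np.float64(371.8686607764161), np.float64(296.270978486525))
```

View pics/c1.png

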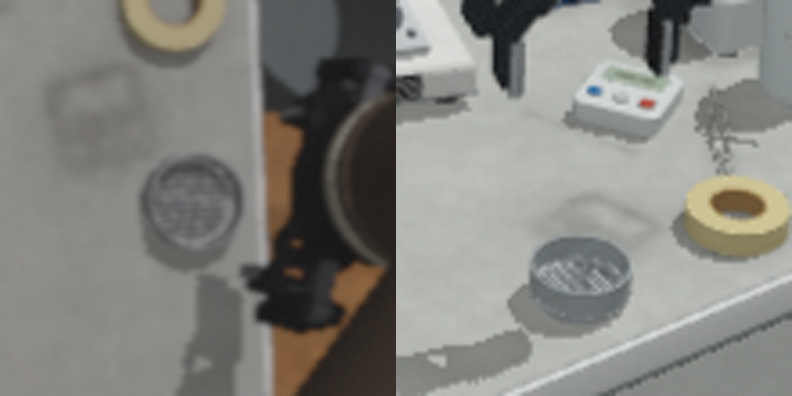

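The fingers straddle the sieve. In the scene view the finger midpoint (373,294) and the rim centre (371,343.6) both agree with the estimate to within about 3 mm. Next I'll lower the tool and close.

>>> carry_out(motion=[[0,0,-0.9,0.07,85],[0,0,-0.9,0,85],[0,0,-0.9,0,85],[0,0,-0.6,0,85],[0,0,-0.2,0,85]], grip_force=25)

```text
t: 3.4
position: [0.5014, -0.3305, 0.006]
tool_rot: [-3.139, -0.002, 1.296]
ft_force: [-0.4, 0.6, 0.2]
opening: 0.998
grip_force: 0.0
```

>>> carry_out(motion=[[0,0,0,0,75],[0,0,0,0,70],[0,0,0,0,60],[0,0,0,0,55],[0,0,0,0,55]])

```text
t: 3.9
position: [0.5028, -0.3333, 0.0096]
tool_rot: [3.138, -0.0, 1.294]
ft_force: [-1.3, 2.0, 6.8]
opening: 0.749
grip_force: 26.0
```

>>> carry_out(motion=[[0,0,0.4,0,55],[0,0,0.8,0,55],[0,0,0.9,0,55],[0,0,0.9,0,55],[0,0,0.9,0,55]], grip_force=40)

```text
t: 4.4
position: [0.5015, -0.3333, 0.1667]
tool_rot: [3.14, 0.0, 1.293]
ft_force: [-0.1, -0.3, -1.1]
opening: 0.739
grip_force: 44.0
```

>>> carry_out(motion=[[0.073,0.5,0,0,55],[0.073,0.9,0,0,55],[0.073,0.9,0,0,55],[0.073,0.9,0,0,55],[0.073,0.9,0,0,55]])

```text
t: 4.9
position: [0.5164, -0.1679, 0.1652]
tool_rot: [3.14, -0.001, 1.293]
ft_force: [0.2, 0.1, -0.3]
opening: 0.738
grip_force: 44.1
```

>>> carry_out(motion=[[0.073,0.9,0,0,55],[0.073,0.9,0,0,55],[0.073,0.8,0,0,55],[0.073,0.6,0,0,55],[0,0.4,0,0,55]])

```text
t: 5.4
position: [0.5284, -0.0227, 0.165]
tool_rot: [3.14, -0.002, 1.296]
ft_force: [1.2, -0.1, -1.3]
opening: 0.74
grip_force: 44.1
```

>>> carry_out(motion=[[0,0,0,0,55],[0,0,0,0,55]])

```text
t: 5.6
position: [0.5281, -0.0255, 0.1645]
tool_rot: [3.14, -0.0, 1.294]
ft_force: [-0.2, -0.4, -0.9]
opening: 0.74
grip_force: 44.1
```

Run:
```python
from h import *
f=grab_frame("top"); g=grab_frame("scene"); st()
a=cv2.resize(f["frame"][210:320,270:380],None,fx=3.6,fy=3.6,interpolation=cv2.INTER_CUBIC)
b=cv2.resize(g["frame"][200:310,260:370],None,fx=3.6,fy=3.6,interpolation=cv2.INTER_CUBIC)
cv2.imwrite("pics/c2.png",np.hstack([a,b])[...,::-1])
s=get_state()["position"]; print("tcp",proj(f,s),proj(g,s),"rims of held (z tcp+.02), lower", [proj(c,p) for c in (f,g) for p in (s+[0,0,.02],(.5277,-.0229,.086))])
```

```text
{'t': np.float64(5.7), 'position': array([ 0.5279, -0.0265,  0.1641]), 'tool_rot': array([ 3.1405e+00, -1.0000e-04,  1.2919e+00]), 'joint_positions': array([-0.6096,  0.4155,  0.7597,  1.9369, -0.3553,  0.9252,  0.0463]), 'ft_force': array([-0.1879,  0.7718, -0.8319]), 'moment': array([-0.0263, -0.0395,  0.0515]), 'opening': np.float64(0.7388), 'grip_force': np.float64(44.0687)}
tcp (np.float64(324.6059970015347), np.float64(260.7393419974001)) (np.float64(307.88102766825256), np.float64(234.85164124300923)) rims of held (z tcp+.02), lower [(np.float64(324.8538778051261), np.float64(260.05430413256414)), (np.float64(322.1287982589876), np.float64(263.25712288053603)), (np.float64(307.811710937276), np.float64(227.71495405646547)), (np.float64(307.3553776889913), np.float64(261.4205220818877))]
```

View pics/c2.png

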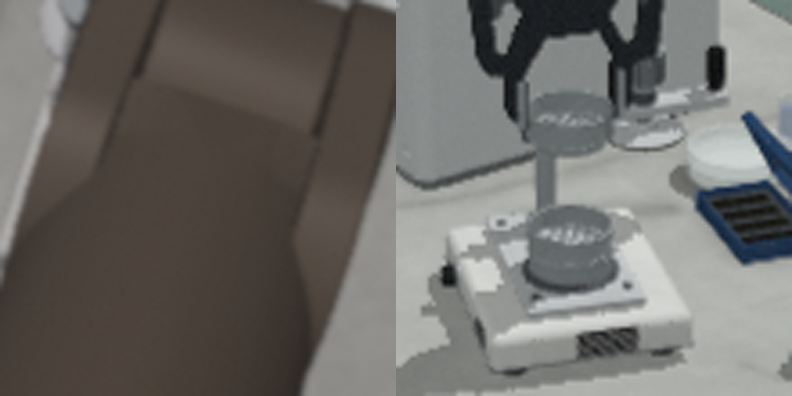

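The top view is blocked by the arm. In the scene view the held sieve (zoomed columns 527–612) stands directly over the lower one (527–612). I'll refine the relative offset to sub-pixel with edge fits.

Run:
```python
from h import *
from scipy.ndimage import map_coordinates
from scipy.optimize import least_squares
np.set_printoptions(precision=4,suppress=True)
T=grab_frame("top"); img=cv2.cvtColor(cv2.imread("pics/top0.png"),cv2.COLOR_BGR2GRAY).astype(float)
# radial edge on projected rim circle, known radius; fit centre in world on rim plane
for n,c0,h in (("sieve",(.5018,-.3319),.027),("lower",(.5277,-.0229),.086)):
    c=np.array(c0); th=np.radians(np.arange(0,360,5)); rr=np.arange(.026,.039,.0002)
    for it in range(4):
        P=[]
        for t in th:
            uv=np.array([proj(T,(c[0]+r*np.cos(t),c[1]+r*np.sin(t),h)) for r in rr])
            p=map_coordinates(img,[uv[:,1],uv[:,0]],order=3); g=np.gradient(cv2.GaussianBlur(p[:,None],(1,9),2).ravel())
            k=np.argmax(g); 
            P.append(c+rr[k]*np.array([np.cos(t),np.sin(t)]))
        P=np.array(P)
        s=least_squares(lambda q:np.hypot(P[:,0]-q[0],P[:,1]-q[1])-q[2],[*c,.032],loss="soft_l1",f_scale=.0007); c=s.x[:2]
    print(n,s.x,np.median(np.abs(s.fun)))
S=grab_frame("scene"); g=cv2.cvtColor(S["frame"],cv2.COLOR_RGB2GRAY).astype(float); 
print([proj(S,(.5277,-.0243,z)) for z in (.17,.08,.184,.086)])
for r in list(range(229,241,2))+list(range(262,274,2)):
    row=cv2.GaussianBlur(g[r:r+1],(5,1),.8)[0]; d=np.gradient(row)
    print(r,g[r,292:324].astype(int))
```

```text
sieve [ 0.4983 -0.3318  0.0342] 0.0017887669244252558
lower [ 0.5265 -0.023   0.0343] 0.00031879704700979797
[(np.float64(307.3379335667636), np.float64(232.4746633597149)), (np.float64(307.65425575609817), np.float64(263.6582240702371)), (np.float64(307.2872125248451), np.float64(227.47449978189417)), (np.float64(307.633677367512), np.float64(261.6295727411889))]
229 [ 34  59 105 101  77 109 108 103  97  98 100 100 100 102 102 103 103 105
 107 104 104 104 104 104 103 103 101  90  68  67 104  82]
231 [ 31  52  92 102  79 108 107 104 101 113 128 124 113 116 116 110 125 117
 117 145 119 112 107 108 108 102 102  96  65  70 109 114]
233 [ 65  55  94 100  71  90 114 133 141 148 123 133 147 127 135 131 109 114
 147 128 114 109 116 115 122 140 114  90  93 109 137 145]
235 [135 130 105  96  74  91 102 103 102 101 100 104 109 125 125 125 125 127
 125 120 109 100 101 101 100 100 103  95 113 135 135 134]
237 [133 135 125  66 102 101 101 101 102 104 104 104 103 104 105 105 105 105
 103 102 104 103 101 101 102 103  92  91 115 137 137 135]
239 [135 135 131 109  90 109 109 105 106 104 105 105 105 1
[... 186 characters left out ...]
 101 124 152 151 152 152]
264 [133 132 132 129 110 108 112 123 156 180 168 143 155 166 132 154 184 129
 142 149 127 114 127 135 142 119 127 139 134 150 151 152]
266 [153 154 153 149 132  98 103 107 116 121 112 150 176 146 141 163 151 153
 170 177 150 149 155 124 128 117 100 115 140 148 148 156]
268 [193 194 194 186 145 100 104 103 102 103 101 102 101 101 102 112 110 111
 102 101 100 103 100 102 103 105 105 121 159 177 208 211]
270 [192 194 195 191 166 104 104 102 101 104 104 105 104 104 105 105 105 106
 103 105 102 102 102 102 106 115 108 115 152 196 199 209]
272 [191 182 180 144  70  95 103 106 110 108 109 104 106 104 105 109 110 107
 105 103 102 103 117 130 102 105 119  94 106 153 195 200]
```

>>> carry_out(motion=[[-0.015,0.02,-0.5,0,55],[0,0,-0.6,0,55],[0,0,-0.3,0,55],[0,0,0,0,55]])

```text
t: 6.2
position: [0.5262, -0.0248, 0.1061]
tool_rot: [-3.139, 0.001, 1.293]
ft_force: [-0.2, -0.5, -0.6]
opening: 0.739
grip_force: 44.1
```

>>> carry_out(motion=[[0,0,-0.1,0,55],[0,0,-0.1,0,55],[0,0,0,0,55]])

```text
t: 6.5
position: [0.5275, -0.0242, 0.0995]
tool_rot: [3.141, -0.0, 1.294]
ft_force: [-0.4, 0.6, -0.3]
opening: 0.736
grip_force: 44.1
```

>>> carry_out(motion=[[0,0,-0.05,0,55],[0,0,-0.05,0,55],[0,0,0,0,55]])

```text
t: 6.8
position: [0.5275, -0.0241, 0.0954]
tool_rot: [3.141, -0.0, 1.294]
ft_force: [0.0, -0.1, 0.9]
opening: 0.741
grip_force: 44.2
```

>>> carry_out(motion=[[0,0,-0.05,0,55],[0,0,-0.05,0,55],[0,0,0,0,55]])

```text
t: 7.1
position: [0.5287, -0.0235, 0.0919]
tool_rot: [3.14, -0.002, 1.294]
ft_force: [0.9, 3.7, 8.4]
opening: 0.738
grip_force: 44.8
```

>>> carry_out(motion=[[0,0,-0.05,0,55],[0,0,-0.03,0,55],[0,0,0,0,55]])

```text
t: 7.4
position: [0.5285, -0.0235, 0.0888]
tool_rot: [3.14, -0.002, 1.294]
ft_force: [1.1, 3.3, 8.6]
opening: 0.738
grip_force: 45.2
```

>>> carry_out(motion=[[0.02,0.025,-0.02,0,55],[0,0,-0.03,0,55],[0,0,0,0,55]])

```text
t: 7.7
position: [0.5287, -0.0234, 0.0883]
tool_rot: [3.141, -0.002, 1.293]
ft_force: [-8.3, 2.8, 36.6]
opening: 0.739
grip_force: 47.9
```

>>> carry_out(motion=[[0,0,-0.04,0,55],[0,0,0,0,55]])

```text
t: 7.9
position: [0.5288, -0.0233, 0.0881]
tool_rot: [3.14, -0.004, 1.293]
ft_force: [-16.1, 3.8, 59.2]
opening: 0.738
grip_force: 49.9
```

>>> carry_out(motion=[[-0.01,0,0.06,0,55],[0,0,0.02,0,55],[0,0,0,0,68],[0,0,0,0,74],[0,0,0,0,80]], grip_force=20)

```text
t: 8.4
position: [0.5272, -0.0233, 0.0873]
tool_rot: [-3.141, 0.001, 1.294]
ft_force: [-0.5, -1.0, 0.6]
opening: 0.942
grip_force: 0.0
```

>>> carry_out(motion=[[0,0,0,0,80],[0,0,0.2,0,80],[0,0,0.5,0,80],[0,0,0.8,0,80],[0,0,0.8,0,80]])

```text
t: 8.9
position: [0.5273, -0.0235, 0.1809]
tool_rot: [-3.141, 0.001, 1.293]
ft_force: [1.1, 1.5, -0.5]
opening: 0.936
grip_force: 0.0
```

>>> carry_out(motion=[[0,0,0.9,0,80],[0,0,0.9,0,80],[-0.3,-0.8,0.5,0.5,80],[-0.3,-0.9,0,1,70],[-0.3,-0.9,0,1,60]])

```text
t: 9.4
position: [0.4915, -0.1283, 0.273]
tool_rot: [3.14, -0.0, 1.561]
ft_force: [-0.7, -0.4, -0.4]
opening: 0.703
grip_force: 0.0
```

>>> carry_out(motion=[[0,-0.6,0,1,60],[0,-0.5,0,1,60],[0,0,0,1,60]])

```text
t: 9.7
position: [0.4908, -0.1748, 0.2725]
tool_rot: [3.141, 0.002, 1.869]
ft_force: [0.8, 0.4, 0.1]
opening: 0.699
grip_force: 0.0
```

Run:
```python
from h import *
f=grab_frame("top"); g=grab_frame("scene"); st()
a=cv2.resize(f["frame"][170:310,250:360],None,fx=3.6,fy=3.6,interpolation=cv2.INTER_CUBIC)
b=cv2.resize(g["frame"][180:320,260:370],None,fx=3.6,fy=3.6,interpolation=cv2.INTER_CUBIC)
cv2.imwrite("pics/c3.png",np.hstack([a,b])[...,::-1])
```

```text
{'t': np.float64(9.8), 'position': array([ 0.4913, -0.1722,  0.2722]), 'tool_rot': array([3.1413e+00, 2.0000e-04, 1.8694e+00]), 'joint_positions': array([-0.3615,  0.2627,  0.7591,  1.8085, -0.1973,  1.1476,  0.7606]), 'ft_force': array([ 0.3666, -0.2116,  0.9885]), 'moment': array([-0.0059, -0.0126,  0.0102]), 'opening': np.float64(0.706), 'grip_force': np.float64(0.0)}
```

View pics/c3.png

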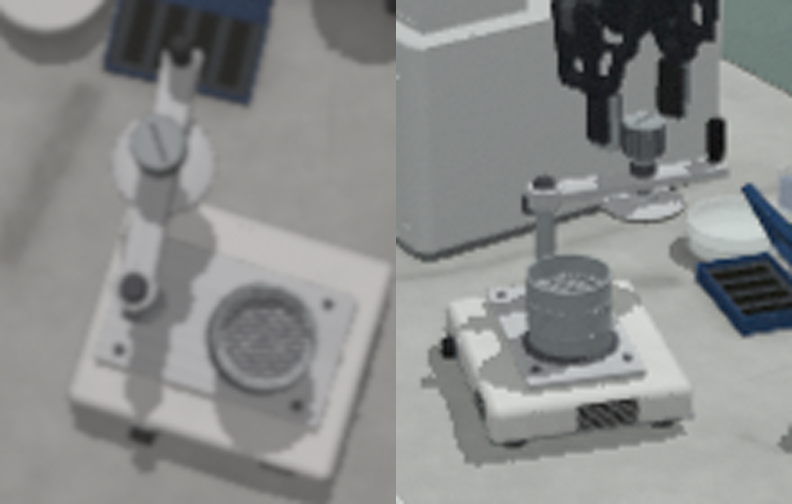

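The sieve is nested home in both views, with its rim at about (322,264) in the top view and an even seam on the stack in the scene view. Next I'll go to the handle, closing across the arm.

>>> carry_out(motion=[[0.45,0.444,0,0.92,60],[0.45,0.444,0,0.92,60],[0.45,0.444,0,0.92,60],[0.45,0.444,0,0.92,60]])

```text
t: 10.2
position: [0.5643, -0.0986, 0.2719]
tool_rot: [3.141, -0.0, 2.256]
ft_force: [-0.5, -0.5, -0.3]
opening: 0.704
grip_force: 0.0
```

>>> carry_out(motion=[[0.45,0.444,0,0.92,60],[0.45,0.444,0,0.92,60],[0.45,0.444,0,0.92,60],[0.45,0.444,0,0.92,60]])

```text
t: 10.6
position: [0.6362, -0.0275, 0.2718]
tool_rot: [-3.141, -0.0, 2.642]
ft_force: [-0.2, -1.6, -0.3]
opening: 0.705
grip_force: 0.0
```

>>> carry_out(motion=[[0.45,0.444,0,0.92,60],[0.45,0.444,0,0.92,60],[0.45,0.444,0,0.92,60],[0,0,-0.8,0,60],[0,0,0,0,60]])

```text
t: 11.1
position: [0.6876, 0.0258, 0.2357]
tool_rot: [-3.14, -0.007, 2.929]
ft_force: [-0.7, 0.0, -0.6]
opening: 0.703
grip_force: 0.0
```

Run:
```python
from h import *
f=grab_frame("top"); g=grab_frame("scene"); st()
a=cv2.resize(f["frame"][150:290,250:360],None,fx=3.6,fy=3.6,interpolation=cv2.INTER_CUBIC)
b=cv2.resize(g["frame"][150:290,290:400],None,fx=3.6,fy=3.6,interpolation=cv2.INTER_CUBIC)
cv2.imwrite("pics/c4.png",np.hstack([a,b])[...,::-1])
```

```text
{'t': np.float64(11.2), 'position': array([0.689 , 0.0241, 0.2397]), 'tool_rot': array([-3.1405e+00, -1.7000e-03,  2.9274e+00]), 'joint_positions': array([-0.371 ,  0.5574,  0.4289,  1.4061, -0.2347,  1.2305,  1.4358]), 'ft_force': array([-0.9653, -0.5545,  0.8408]), 'moment': array([0.0019, 0.003 , 0.0436]), 'opening': np.float64(0.708), 'grip_force': np.float64(0.0)}
```

View pics/c4.png

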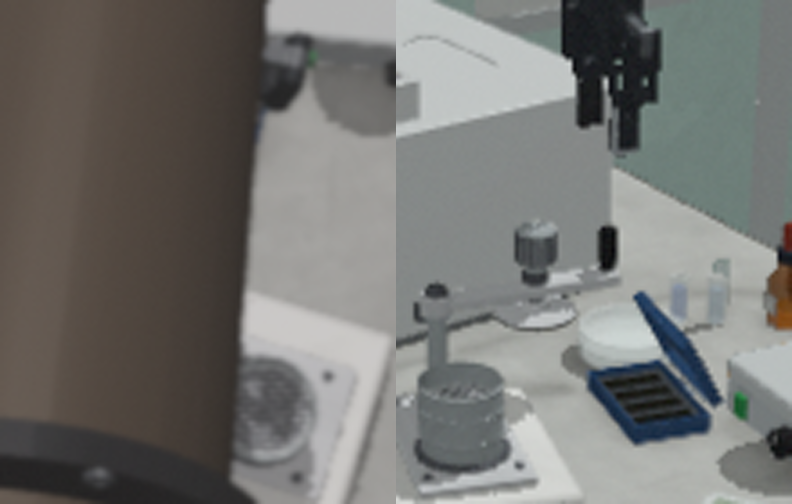

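The finger midpoint (609) is over the handle (607) in the scene view, so I'll descend and grip.

>>> carry_out(motion=[[0,0,-0.8,0,60],[0,0,-0.8,0,60],[0,0,-0.55,0,50],[0,0,-0.19,0,40],[0,0,0,0,30]])

```text
t: 11.7
position: [0.6896, 0.0238, 0.1466]
tool_rot: [-3.141, -0.0, 2.928]
ft_force: [-0.3, 0.7, 0.7]
opening: 0.354
grip_force: 0.0
```

>>> carry_out(motion=[[0,0,0,0,20],[0,0,0,0,10],[0,0,0,0,10],[0,0,0,0,10]], grip_force=25)

```text
t: 12.1
position: [0.6909, 0.024, 0.1483]
tool_rot: [3.141, 0.003, 2.929]
ft_force: [0.3, -0.1, 7.1]
opening: 0.18
grip_force: 25.6
```

Run:
```python
from h import *
st()
p=get_state()["position"]; P=np.array([.5515,.0525]); 
d=p[:2]-P; r=np.hypot(*d); a=np.arctan2(d[1],d[0]); print("r",r,"ang",np.degrees(a))
# 6deg steps to -106.7
a1=np.radians(-106.7); n=16; A=np.linspace(a,a1,n+1); Q=P+r*np.c_[np.cos(A),np.sin(A)]
print(np.round(np.diff(Q,axis=0)/.04,3).tolist(), np.degrees(A[1]-A[0])/6)
```

```text
{'t': np.float64(12.1), 'position': array([0.6909, 0.024 , 0.1483]), 'tool_rot': array([3.1406e+00, 3.1000e-03, 2.9293e+00]), 'joint_positions': array([-0.3563,  0.6294,  0.3997,  1.5157, -0.268 ,  1.0475,  1.4669]), 'ft_force': array([ 0.344 , -0.1196,  7.0868]), 'moment': array([-0.0338,  0.242 ,  0.0188]), 'opening': np.float64(0.18), 'grip_force': np.float64(25.5512)}
r 0.1422439683276951 ang -11.561152258165388
[[-0.093, -0.357], [-0.129, -0.346], [-0.164, -0.33], [-0.198, -0.312], [-0.229, -0.289], [-0.257, -0.264], [-0.283, -0.236], [-0.306, -0.205], [-0.326, -0.173], [-0.342, -0.138], [-0.355, -0.102], [-0.363, -0.064], [-0.368, -0.026], [-0.369, 0.012], [-0.365, 0.05], [-0.358, 0.088]] -0.9910296639774439
```

>>> carry_out(motion=[[-0.09,-0.357,0.03,-0.99,10],[-0.129,-0.346,0,-0.99,10],[-0.164,-0.33,0,-0.99,10],[-0.198,-0.312,0,-0.99,10]])

```text
t: 12.5
position: [0.6671, -0.0295, 0.1483]
tool_rot: [3.14, 0.001, 2.511]
ft_force: [-0.1, 2.1, 1.9]
opening: 0.177
grip_force: 25.2
```

>>> carry_out(motion=[[-0.229,-0.289,0,-0.99,10],[-0.257,-0.264,0,-0.99,10],[-0.283,-0.236,0,-0.99,10],[-0.306,-0.205,0,-0.99,10]])

```text
t: 12.9
position: [0.6238, -0.0682, 0.1483]
tool_rot: [3.139, -0.001, 2.097]
ft_force: [-0.3, 6.3, 3.6]
opening: 0.175
grip_force: 25.4
```

>>> carry_out(motion=[[-0.326,-0.173,0,-0.99,10],[-0.342,-0.138,0,-0.99,10],[-0.355,-0.102,0,-0.99,10],[-0.363,-0.064,0,-0.99,10]])

```text
t: 13.3
position: [0.5688, -0.086, 0.1483]
tool_rot: [3.139, -0.003, 1.683]
ft_force: [2.5, 9.5, 3.5]
opening: 0.173
grip_force: 25.4
```

Run:
```python
from h import *
st()
d=get_state()["position"][:2]-np.array([.5515,.0525]);print(np.hypot(*d),np.degrees(np.arctan2(d[1],d[0])))
```

```text
{'t': np.float64(13.3), 'position': array([ 0.5688, -0.086 ,  0.1483]), 'tool_rot': array([ 3.1389, -0.0035,  1.6829]), 'joint_positions': array([-0.4654,  0.5195,  0.7617,  1.8427, -0.4392,  0.9528,  0.6035]), 'ft_force': array([2.49  , 9.4882, 3.5116]), 'moment': array([ 2.1746, -0.3316, -0.1267]), 'opening': np.float64(0.1732), 'grip_force': np.float64(25.4076)}
0.13955253472518 -82.89384844257094
```

>>> carry_out(motion=[[-0.368,0.01,0,-0.99,10],[-0.369,0.03,0,-0.99,10],[-0.365,0.05,0,-0.99,10],[-0.09,0.02,0,-0.25,10]])

```text
t: 13.7
position: [0.5209, -0.0824, 0.1483]
tool_rot: [3.139, -0.003, 1.345]
ft_force: [4.0, 3.4, -2.7]
opening: 0.174
grip_force: 24.8
```

>>> carry_out(motion=[[-0.09,0.024,0,-0.25,10],[0,0,0,0,10]])

```text
t: 13.9
position: [0.5178, -0.0817, 0.1483]
tool_rot: [3.14, -0.003, 1.322]
ft_force: [1.3, 4.6, 2.7]
opening: 0.176
grip_force: 25.3
```

>>> carry_out(motion=[[-0.09,0.026,0,-0.25,10],[0,0,0,0,10]])

```text
t: 14.1
position: [0.5145, -0.0807, 0.1483]
tool_rot: [3.14, -0.003, 1.296]
ft_force: [2.4, 4.7, 1.8]
opening: 0.178
grip_force: 25.3
```

>>> carry_out(motion=[[-0.06,0.018,0,-0.1,10],[0,0,0,0,10]])

```text
t: 14.3
position: [0.5124, -0.0801, 0.1483]
tool_rot: [3.139, -0.003, 1.286]
ft_force: [3.4, 5.0, 0.9]
opening: 0.173
grip_force: 25.2
```

>>> carry_out(motion=[[-0.06,0.018,0,-0.15,10],[0,0,0,0,10]])

```text
t: 14.5
position: [0.5122, -0.0801, 0.1485]
tool_rot: [3.134, -0.002, 1.271]
ft_force: [12.7, 1.3, -10.7]
opening: 0.173
grip_force: 25.0
```

>>> carry_out(motion=[[-0.06,0.018,0,-0.15,10],[0,0,0,0,10]])

```text
t: 14.7
position: [0.5121, -0.0801, 0.1486]
tool_rot: [3.13, -0.001, 1.256]
ft_force: [23.1, -1.6, -22.9]
opening: 0.174
grip_force: 25.1
```

>>> carry_out(motion=[[-0.05,0.016,0,-0.1,10],[0,0,0,0,10]])

```text
t: 14.9
position: [0.512, -0.08, 0.1488]
tool_rot: [3.126, -0.0, 1.246]
ft_force: [31.5, -5.1, -31.3]
opening: 0.173
grip_force: 25.3
```

The arm is at its stop: the position holds while the force rises. I'll relax, release, lift, and go to the screw at about (0.529, -0.023), pre-turning to yaw 2.4.

>>> carry_out(motion=[[0.08,-0.025,0,0.2,10],[0.07,-0.02,0,0.15,10],[0,0,0,0,20],[0,0,0,0,35],[0,0,0,0,45]])

```text
t: 15.4
position: [0.5096, -0.0813, 0.1474]
tool_rot: [-3.141, -0.0, 1.28]
ft_force: [0.4, 0.0, -0.1]
opening: 0.522
grip_force: 0.0
```

>>> carry_out(motion=[[0,0,0.2,0,50],[0,0,0.5,0,50],[0,0,0.7,0,50],[0,0,0.9,0.9,50]])

```text
t: 15.8
position: [0.5089, -0.0811, 0.2399]
tool_rot: [-3.139, 0.001, 1.374]
ft_force: [1.0, -0.1, 0.0]
opening: 0.586
grip_force: 0.0
```

>>> carry_out(motion=[[0.1,0.35,0,1,50],[0.1,0.35,0,1,50],[0.1,0.35,0,1,50],[0.12,0.375,0,1,50]])

```text
t: 16.2
position: [0.5267, -0.0239, 0.24]
tool_rot: [3.141, -0.0, 1.797]
ft_force: [-0.2, 0.2, -0.4]
opening: 0.587
grip_force: 0.0
```

>>> carry_out(motion=[[0,0,0,1,50],[0,0,0,1,50],[0,0,0,1,50],[0,0,0,1,50],[0,0,0,1,50]])

```text
t: 16.7
position: [0.5266, -0.0244, 0.2399]
tool_rot: [3.142, 0.0, 2.321]
ft_force: [-0.2, -0.2, 0.6]
opening: 0.585
grip_force: 0.0
```

>>> carry_out(motion=[[0,0,0,0.8,50],[0,0,0,0,50]])

```text
t: 16.9
position: [0.5266, -0.0245, 0.2399]
tool_rot: [3.141, 0.0, 2.401]
ft_force: [0.3, 0.1, -0.4]
opening: 0.584
grip_force: 0.0
```

Run:
```python
from h import *
f=grab_frame("top"); g=grab_frame("scene"); st()
a=cv2.resize(f["frame"][190:310,260:370],None,fx=3.6,fy=3.6,interpolation=cv2.INTER_CUBIC)
b=cv2.resize(g["frame"][170:290,250:360],None,fx=3.6,fy=3.6,interpolation=cv2.INTER_CUBIC)
cv2.imwrite("pics/c5.png",np.hstack([a,b])[...,::-1])
```

```text
{'t': np.float64(17.0), 'position': array([ 0.5267, -0.0243,  0.2397]), 'tool_rot': array([3.1413e+00, 2.0000e-04, 2.3977e+00]), 'joint_positions': array([-0.6014,  0.3034,  0.7101,  1.8399, -0.2229,  1.0788,  1.0192]), 'ft_force': array([ 0.6187,  0.6902, -0.655 ]), 'moment': array([-0.0706, -0.0309, -0.0258]), 'opening': np.float64(0.5827), 'grip_force': np.float64(0.0)}
```

View pics/c5.png

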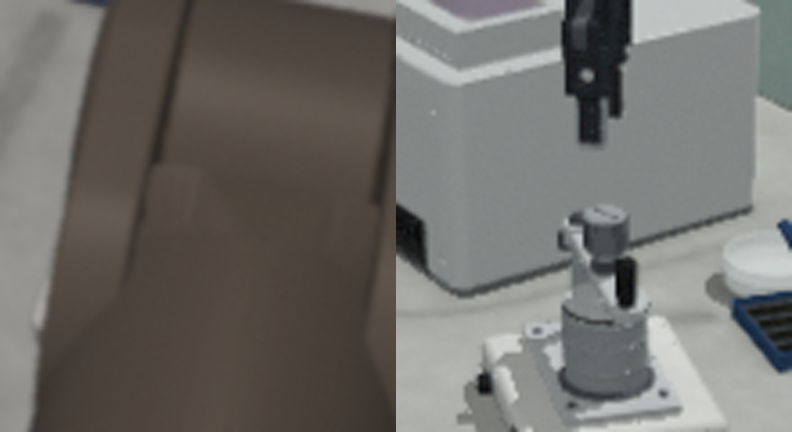

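The arm is over the stack, with the screw head at zoomed (606,235) below the fingers. I'll descend onto the head and grip.

>>> carry_out(motion=[[0.05,0.03,-0.6,0,50],[0,0,-0.6,0,50],[0,0,-0.5,0,50],[0,0,-0.3,0,50],[0,0,-0.17,0,50]])

```text
t: 17.5
position: [0.5284, -0.0229, 0.1518]
tool_rot: [-3.141, -0.001, 2.399]
ft_force: [0.1, 0.2, 0.1]
opening: 0.584
grip_force: 0.0
```

>>> carry_out(motion=[[0,0,0,0,45],[0,0,0,0,38],[0,0,0,0,30],[0,0,0,0,25],[0,0,0,0,25]], grip_force=40)

```text
t: 18.0
position: [0.5295, -0.0229, 0.1535]
tool_rot: [3.14, 0.001, 2.401]
ft_force: [-1.1, -0.0, 5.6]
opening: 0.357
grip_force: 39.9
```

```bash
python3 -c "
from h import *
st()"
```

```text
{'t': np.float64(18.0), 'position': array([ 0.5295, -0.0229,  0.1535]), 'tool_rot': array([3.1400e+00, 1.1000e-03, 2.4006e+00]), 'joint_positions': array([-0.5431,  0.4107,  0.6563,  1.9414, -0.3192,  0.8916,  1.1057]), 'ft_force': array([-1.1233, -0.0368,  5.5892]), 'moment': array([ 0.0924,  0.1719, -0.0333]), 'opening': np.float64(0.3571), 'grip_force': np.float64(39.9242)}
```

>>> carry_out(motion=[[0,0,0.02,-1,25],[0,0,-0.0025,-1,25],[0,0,-0.0025,-1,25],[0,0,-0.0025,-1,25],[0,0,-0.0025,-1,25]])

```text
t: 18.5
position: [0.5298, -0.0225, 0.1532]
tool_rot: [3.14, 0.001, 1.873]
ft_force: [4.2, 1.4, -4.1]
opening: 0.36
grip_force: 41.0
```

>>> carry_out(motion=[[0,0,-0.0025,-1,25],[0,0,-0.0025,-1,25],[0,0,-0.0025,-1,25],[0,0,-0.0025,-1,25],[0,0,-0.0025,-1,25]])

```text
t: 19.0
position: [0.5304, -0.0224, 0.1528]
tool_rot: [3.138, -0.0, 1.35]
ft_force: [6.8, 0.9, -5.8]
opening: 0.357
grip_force: 40.8
```

>>> carry_out(motion=[[0,0,-0.0025,-1,25],[0,0,-0.0025,-1,25],[0,0,-0.0025,-1,25],[0,0,-0.0025,-1,25]])

```text
t: 19.4
position: [0.5308, -0.0226, 0.1524]
tool_rot: [3.138, -0.002, 0.931]
ft_force: [7.9, -0.5, -7.8]
opening: 0.359
grip_force: 40.6
```

```bash
python3 -c "
from h import *
st()"
```

```text
{'t': np.float64(19.4), 'position': array([ 0.5308, -0.0226,  0.1524]), 'tool_rot': array([ 3.138e+00, -1.700e-03,  9.313e-01]), 'joint_positions': array([-0.7902,  0.5496,  1.0694,  1.9573, -0.5844,  0.9799, -0.0792]), 'ft_force': array([ 7.8719, -0.4655, -7.8102]), 'moment': array([-0.1543, -1.7822,  0.1139]), 'opening': np.float64(0.3589), 'grip_force': np.float64(40.6049)}
```

Joint 3 has drifted to 1.07 and its limit is 1.32. I'll regrip before going on.

>>> carry_out(motion=[[0.04,0,-0.03,0,25],[0,0,0,0,35],[0,0,0,0,45],[0,0,0,0,45]])

```text
t: 19.8
position: [0.5301, -0.0228, 0.1508]
tool_rot: [-3.141, -0.0, 0.935]
ft_force: [0.1, -0.3, 0.0]
opening: 0.525
grip_force: 0.0
```

>>> carry_out(motion=[[0,0,0,1,45],[0,0,0,1,45],[0,0,0,1,45],[0,0,0,1,45],[0,0,0,1,45]])

```text
t: 20.3
position: [0.5301, -0.0229, 0.1508]
tool_rot: [-3.141, -0.0, 1.463]
ft_force: [-0.4, -0.1, -0.5]
opening: 0.526
grip_force: 0.0
```

>>> carry_out(motion=[[0,0,0,1,45],[0,0,0,1,45],[0,0,0,1,45],[0,0,0,1,45],[0,0,0,1,45]])

```text
t: 20.8
position: [0.5301, -0.0229, 0.1508]
tool_rot: [-3.142, -0.0, 1.986]
ft_force: [-0.5, -0.1, 0.3]
opening: 0.525
grip_force: 0.0
```

>>> carry_out(motion=[[0,0,0,1,45],[0,0,0,1,45],[0,0,0,0,45]])

```text
t: 21.1
position: [0.5302, -0.023, 0.1509]
tool_rot: [3.141, -0.0, 2.193]
ft_force: [0.1, 0.2, -0.4]
opening: 0.525
grip_force: 0.0
```

```bash
python3 -c "
from h import *
st()"
```

```text
{'t': np.float64(21.1), 'position': array([ 0.5302, -0.023 ,  0.1509]), 'tool_rot': array([ 3.1413e+00, -3.0000e-04,  2.1929e+00]), 'joint_positions': array([-0.5735,  0.4268,  0.704 ,  1.9432, -0.351 ,  0.8955,  0.9316]), 'ft_force': array([ 0.1207,  0.222 , -0.4264]), 'moment': array([-0.0047, -0.0199,  0.0151]), 'opening': np.float64(0.5255), 'grip_force': np.float64(0.0)}
```

>>> carry_out(motion=[[0,0,0,0,38],[0,0,0,0,30],[0,0,0,0,25],[0,0,0.03,0,25]])

```text
t: 21.5
position: [0.5301, -0.0228, 0.1515]
tool_rot: [-3.141, -0.0, 2.191]
ft_force: [2.4, 0.5, -17.5]
opening: 0.358
grip_force: 40.9
```

>>> carry_out(motion=[[0,0,-0.0025,-1,25],[0,0,-0.0025,-1,25],[0,0,-0.0025,-1,25],[0,0,-0.0025,-1,25],[0,0,0,0,25]])

```text
t: 22.0
position: [0.53, -0.0224, 0.1509]
tool_rot: [-3.14, 0.0, 1.771]
ft_force: [2.4, 0.7, -10.3]
opening: 0.36
grip_force: 42.1
```

```bash
python3 -c "
from h import *
st()"
```

```text
{'t': np.float64(22.0), 'position': array([ 0.53  , -0.0224,  0.1509]), 'tool_rot': array([-3.1405e+00,  4.0000e-04,  1.7708e+00]), 'joint_positions': array([-0.652 ,  0.4582,  0.8234,  1.948 , -0.4206,  0.9156,  0.5834]), 'ft_force': array([  2.3744,   0.6825, -10.3119]), 'moment': array([ 0.2965, -0.5406, -0.1262]), 'opening': np.float64(0.3597), 'grip_force': np.float64(42.0822)}
```

>>> carry_out(motion=[[0,0,-0.03,-0.5,25],[0,0,0,-0.5,25],[0,0,0,0,25]])

```text
t: 22.3
position: [0.5303, -0.0225, 0.1506]
tool_rot: [-3.141, -0.0, 1.67]
ft_force: [-1.2, 2.1, 1.5]
opening: 0.36
grip_force: 43.1
```

```bash
python3 -c "
from h import *
st()"
```

```text
{'t': np.float64(22.3), 'position': array([ 0.5303, -0.0225,  0.1506]), 'tool_rot': array([-3.1414e+00, -5.0000e-04,  1.6697e+00]), 'joint_positions': array([-0.6681,  0.4672,  0.8512,  1.9495, -0.4403,  0.9203,  0.5035]), 'ft_force': array([-1.1812,  2.127 ,  1.5019]), 'moment': array([ 0.4471,  0.2375, -0.0429]), 'opening': np.float64(0.3597), 'grip_force': np.float64(43.1205)}
```

>>> carry_out(motion=[[0,0,-0.002,-0.5,25],[0,0,-0.002,-0.5,25],[0,0,0,0,25]])

```text
t: 22.6
position: [0.5304, -0.0225, 0.1504]
tool_rot: [-3.142, -0.0, 1.565]
ft_force: [-1.6, 2.8, 3.2]
opening: 0.36
grip_force: 43.2
```

```bash
python3 -c "
from h import *
st()"
```

```text
{'t': np.float64(22.6), 'position': array([ 0.5304, -0.0225,  0.1504]), 'tool_rot': array([-3.1416e+00, -5.0000e-04,  1.5653e+00]), 'joint_positions': array([-0.6858,  0.4772,  0.8808,  1.9508, -0.4597,  0.9263,  0.42  ]), 'ft_force': array([-1.6373,  2.8165,  3.1685]), 'moment': array([ 0.6189,  0.2577, -0.0178]), 'opening': np.float64(0.3596), 'grip_force': np.float64(43.2339)}
```

>>> carry_out(motion=[[0,0,-0.0025,-0.5,25],[0,0,-0.0025,-0.5,25],[0,0,0,0,25]])

```text
t: 22.9
position: [0.5304, -0.0234, 0.1504]
tool_rot: [3.141, 0.001, 1.461]
ft_force: [-2.3, -0.6, 4.9]
opening: 0.355
grip_force: 43.1
```

```bash
python3 -c "
from h import *
s=get_state();print(s['tool_rot'],s['moment'],s['position'])"
```

```text
[3.14142042e+00 8.86447771e-04 1.46144872e+00] [-0.14442357  0.47915574  0.69851676] [ 0.53038451 -0.02339746  0.15039422]
```

>>> carry_out(motion=[[0,0,-0.0025,-0.5,25],[0,0,-0.0025,-0.5,25],[0,0,0,0,25]])

```text
t: 23.2
position: [0.5303, -0.0239, 0.1503]
tool_rot: [3.141, 0.001, 1.356]
ft_force: [-4.0, -2.7, 6.4]
opening: 0.36
grip_force: 42.2
```

```bash
python3 -c "
from h import *
s=get_state();print(s['tool_rot'],s['moment'],s['position'])"
```

```text
[3.14130057e+00 1.34000748e-03 1.35633155e+00] [-0.46047844  0.62648518  0.7273153 ] [ 0.53029968 -0.02388783  0.15029628]
```

>>> carry_out(motion=[[0,0,-0.0025,-0.5,25],[0,0,-0.0025,-0.5,25],[0,0,0,0,25]])

```text
t: 23.5
position: [0.5305, -0.0234, 0.1502]
tool_rot: [3.141, 0.001, 1.252]
ft_force: [-2.1, 0.6, 8.9]
opening: 0.359
grip_force: 43.7
```

```bash
python3 -c "
from h import *
s=get_state();print(s['tool_rot'],s['moment'],s['position'])"
```

```text
[3.14110429e+00 5.33397285e-04 1.25167447e+00] [0.00544635 0.56259622 0.66356789] [ 0.53050019 -0.02344671  0.15022002]
```

The z moment jumped to 0.7 Nm and stays there, so the screw seated (after about 2.1–2.2 rad) and the pads then slipped. I'll reverse in small steps to find where the torque reverses, then back off from there.

>>> carry_out(motion=[[0,0,0,0.15,25],[0,0,0,0,25]])

```text
t: 23.7
position: [0.5305, -0.0234, 0.1503]
tool_rot: [3.141, 0.0, 1.269]
ft_force: [-2.5, -0.4, 7.3]
opening: 0.357
grip_force: 43.6
```

```bash
python3 -c "
from h import *
s=get_state();print(s['tool_rot'],s['moment'],s['ft_force'])"
```

```text
[3.14096215e+00 1.09036609e-04 1.26895171e+00] [0.00861569 0.4751171  0.30638692] [-2.48026886 -0.44093012  7.31248789]
```

>>> carry_out(motion=[[0,0,0,0.15,25],[0,0,0,0,25]])

```text
t: 23.9
position: [0.5306, -0.0235, 0.1503]
tool_rot: [3.141, -0.0, 1.284]
ft_force: [-1.9, 0.6, 6.2]
opening: 0.356
grip_force: 43.5
```

```bash
python3 -c "
from h import *
s=get_state();print(s['tool_rot'],s['moment'],s['ft_force'])"
```

```text
[ 3.14086425e+00 -6.20995544e-05  1.28403967e+00] [0.00921291 0.41642588 0.02241781] [-1.9276859   0.63725833  6.23262447]
```

>>> carry_out(motion=[[0,0,0,0.15,25],[0,0,0,0,25]])

```text
t: 24.1
position: [0.5305, -0.0235, 0.1503]
tool_rot: [3.141, -0.0, 1.3]
ft_force: [-1.7, 0.3, 6.9]
opening: 0.358
grip_force: 43.5
```

```bash
python3 -c "
from h import *
s=get_state();print(s['tool_rot'],s['moment'],s['ft_force'])"
```

```text
[ 3.14091058e+00 -1.03355469e-04  1.29967814e+00] [ 0.05260265  0.50439227 -0.02562315] [-1.69422513  0.26905399  6.90914814]
```

>>> carry_out(motion=[[0,0,0,0.2,25],[0,0,0,0,25]])

```text
t: 24.3
position: [0.5306, -0.0234, 0.1503]
tool_rot: [3.141, -0.0, 1.321]
ft_force: [-2.3, -0.8, 7.2]
opening: 0.358
grip_force: 43.5
```

```bash
python3 -c "
from h import *
s=get_state();print(s['tool_rot'],s['moment'],s['ft_force'])"
```

```text
[ 3.14086937e+00 -1.48818995e-04  1.32081987e+00] [ 0.02330693  0.50249777 -0.03714833] [-2.30223006 -0.77148207  7.21188835]
```

The torque crosses zero at yaw ≈1.286, which is the seat. A quarter turn back ends at yaw ≈2.859, so 14.7 units remain.

>>> carry_out(motion=[[0,0,0.02,0.8,25],[0,0,0.0025,0.8,25],[0,0,0.0025,0.8,25],[0,0,0.0025,0.8,25],[0,0,0.0025,0.8,25]])

```text
t: 24.8
position: [0.5304, -0.0234, 0.1508]
tool_rot: [3.141, 0.001, 1.742]
ft_force: [0.7, -0.4, -1.8]
opening: 0.356
grip_force: 42.6
```

>>> carry_out(motion=[[0,0,0.0025,0.8,25],[0,0,0.0025,0.8,25],[0,0,0.0025,0.8,25],[0,0,0.0025,0.8,25],[0,0,0.0025,0.8,25]])

```text
t: 25.3
position: [0.5303, -0.0234, 0.1513]
tool_rot: [-3.141, 0.001, 2.161]
ft_force: [-0.5, -1.5, -3.0]
opening: 0.358
grip_force: 42.6
```

>>> carry_out(motion=[[0,0,0.0025,0.8,25],[0,0,0.0025,0.8,25],[0,0,0.0025,0.8,25],[0,0,0.0025,0.8,25],[0,0,0.0025,0.8,25]])

```text
t: 25.8
position: [0.5302, -0.0235, 0.1517]
tool_rot: [-3.141, 0.0, 2.58]
ft_force: [0.3, -0.2, -2.8]
opening: 0.359
grip_force: 42.5
```

>>> carry_out(motion=[[0,0,0.0025,0.8,25],[0,0,0.0025,0.8,25],[0,0,0.0025,0.8,25],[0,0,0,0,25]])

```text
t: 26.2
position: [0.5301, -0.0235, 0.1519]
tool_rot: [-3.141, 0.0, 2.829]
ft_force: [0.9, -1.2, -4.4]
opening: 0.358
grip_force: 42.4
```

```bash
python3 -c "
from h import *
st()"
```

```text
{'t': np.float64(26.2), 'position': array([ 0.5301, -0.0235,  0.1519]), 'tool_rot': array([-3.1411,  0.    ,  2.8287]), 'joint_positions': array([-0.4539,  0.394 ,  0.5308,  1.9333, -0.2542,  0.8802,  1.4647]), 'ft_force': array([ 0.8714, -1.244 , -4.3543]), 'moment': array([-0.1903, -0.2019,  0.0493]), 'opening': np.float64(0.3581), 'grip_force': np.float64(42.4107)}
```

>>> carry_out(motion=[[0,0,-0.005,0.29,25],[0,0,0,0,25],[0,0,0,0,25],[0,0,0,0,25]])

```text
t: 26.6
position: [0.5301, -0.0234, 0.1519]
tool_rot: [-3.141, -0.0, 2.854]
ft_force: [0.1, -4.4, -2.7]
opening: 0.362
grip_force: 42.6
```

Run:
```python
from h import *
g=grab_frame("scene"); st()
cv2.imwrite("pics/c6.png",cv2.resize(g["frame"][170:380,250:450],None,fx=2.8,fy=2.8,interpolation=cv2.INTER_CUBIC)[...,::-1])
```

```text
{'t': np.float64(26.65), 'position': array([ 0.5302, -0.0234,  0.1519]), 'tool_rot': array([-3.1410e+00, -1.0000e-04,  2.8546e+00]), 'joint_positions': array([-0.4498,  0.3933,  0.5247,  1.9328, -0.251 ,  0.8799,  1.4869]), 'ft_force': array([-1.185 , -3.2192, -1.6118]), 'moment': array([-0.8352,  0.2013,  0.0196]), 'opening': np.float64(0.3619), 'grip_force': np.float64(42.6346)}
```

View pics/c6.png

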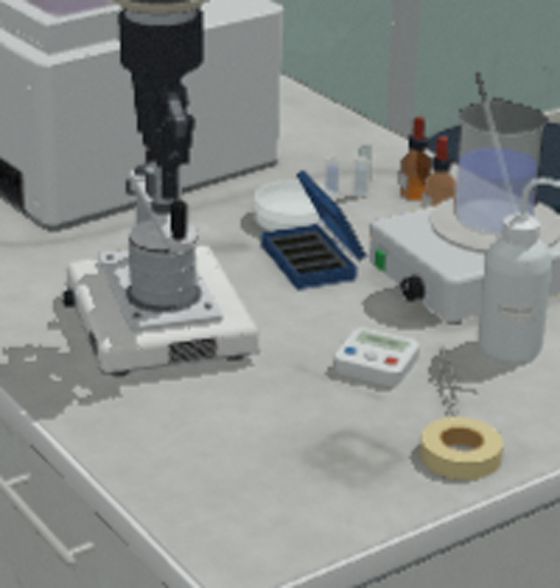

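The final view shows the stack nested, with the disc just over the rim at (162,235) and the gripper on the screw at (168,180). The timer and the tape have not moved. I'll add a light nudge towards the arm's stop, then hand in.

>>> carry_out(motion=[[-0.05,0.015,0,0.04,25],[0,0,0,0,25],[0,0,0,0,25]])

```text
t: 26.95
position: [0.5298, -0.0232, 0.152]
tool_rot: [-3.141, 0.003, 2.859]
ft_force: [5.8, -6.3, -10.1]
opening: 0.359
grip_force: 42.0
```

```bash
python3 -c "
from h import *
st()"
```

```text
{'t': np.float64(26.95), 'position': array([ 0.5298, -0.0232,  0.152 ]), 'tool_rot': array([-3.1409,  0.0033,  2.8585]), 'joint_positions': array([-0.4513,  0.3905,  0.5243,  1.9364, -0.2489,  0.8752,  1.4883]), 'ft_force': array([  5.8013,  -6.3449, -10.0981]), 'moment': array([-1.3653, -1.209 , -0.095 ]), 'opening': np.float64(0.3585), 'grip_force': np.float64(41.999)}
```

```bash
python3 -c "
from workcell import job_done
print(job_done())"
```

```text
the job is handed in; nothing more can be done
None
```

I handed the job in at about 27 s: the loose sieve is nested home, the clamp arm is at its stop, and the thumbscrew was seated, backed off a quarter turn (about 1.57 rad) and is still gripped; no verdict came back.

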